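# Index the sculptor's turntable and set its brake

### The arm

A 7-joint arm with a two-finger parallel gripper is mounted at the origin on the work surface. World frame = base frame: x ahead of the robot, y to its left, z up, the work surface at z = 0. Lengths are in m, angles in rad, forces in N, time in s.
With the tool pointing down it reaches from about 0.4 to 0.875 m from the base axis. Payload 4.4 kg.
Tool frame: the origin (TCP) lies on the centre line of the jaws, within the pads' length; the fingertips stand bot.tcp_to_tips ahead of it and the grasp point (between the pads) lies 8 mm behind it (bot.tcp_to_tips is the distance from the TCP to the fingertips, in m); z points along the fingers, y is the line along which they close (so a half turn about z gives the same grasp; the last joint's range is limited). The gripper opens to 85 mm and grips with 20 to 120 N. Pads are 22 mm wide; open, the fingers measure 114 mm over their backs; the gripper's body (76 mm by 85 mm) begins 54 mm behind the grasp point. The pads swing forward as they close: fully open they stand 13 mm farther back than shut.
Start: joints at [1.221, 0.628, 0.038, 1.517, -0.027, 0.996, -0.02], TCP at [0.182, -0.624, 0.242] pointing down, gripper open.
Joint ranges: [-3.06, 3.06], [-0.37, 2.12], [-1.25, 1.32], [0.18, 2.47], [-1.1, 4.24], [0.23, 1.98], [-2.94, 2.94]. Speed limits (rad/s): [2.57, 2.57, 3.14, 3.14, 3.14, 3.14, 3.14].

### API

Orientations are given as a 3x3 rotation matrix whose columns are the frame's x, y, z axes.
In Python, from bench import status, cams, hand_in, bot gives the robot as it stands. The module is installed in compiled form; this text tells all that it offers.
- The arm moves only by the tool servo_tool, never from a script. Its argument "targets" is a list of rows, each a list of 2 entries, a list of its own where there are three numbers: the shift along the world's x, y, z in mm, then the turn about the world's z in rad. In form: [[[dx, dy, dz], turn], ...]. A call has 1 to 12 rows; each row shifts and turns the commanded pose from where the row before left it; what a row does not reach is not made up. A row lasts 1/12 s, in which the tool goes at most 41.7 mm and 7.16 degrees, less where a joint would pass 70% of its speed; a pose out of reach is approached as far as the arm can. A call is refused whole if a number of a shift passes 41.7 or a number of a turn 0.125, either way. A call with a gripper value outside its range is refused whole. "claw" is the opening, from -1 (shut) to 1 (fully open), so that 0 is half open, set as the call begins (left out, the last holds). The fingers move at their own pace and stop on an object; "force" is the grip in N (left out, the last holds). Time passes only in rows, so rows that do not move let the fingers close. It gives the time, the measured TCP pose, the force, the opening and the grip force at its end, in the units of the state.
- status.read_state(): the state, without advancing time (a new reading comes with each control period).
- cams.camera(name): name is "scene" or "top" or "wrist"; returns (picture, depth): 480x640x3 uint8, red, green, blue; 480x640 float32, m along the optical axis (not along the pixel's ray), 0 where there is no reading.
- cams.get_calibration(name): a dict with "camera_matrix" (3x3 intrinsics, pixels), "position" and "attitude" of the camera in the world. Camera axes: x right, y up, looking along -z (the intrinsics and any distortion apply to the point x, -y, -z); pixel columns grow to the right and rows downward; lengths in m; the calibration is good to about 2 mm. A picture is of the moment at which its call begins: read the wrist's pose just before it. get_calibration takes no time and is no camera call; for the wrist camera it gives the pose at the moment of the call.
- hand_in(): hands the job in; it is judged then, once.
The state is a dict: "t": time; "joint_pos": joint angles; "qvel": joint speeds; "effort": joint torques, N m; "tool_pos": TCP position; "orientation": TCP orientation; "force": force on the tool from outside, world axes, zero at the start; "ft_torque": the same for the moment, N m; "finger_gap": opening from 0.0 (shut) to 1.0 (fully open); "finger_force": force on a finger pad.
Only numpy, scipy, OpenCV 4.12 (cv2) and the standard library are available. Lean on these libraries where they do the work, as an engineer would, in place of code of your own. Each camera call takes 0.05 s, during which the arm holds its last target. There are 200 camera calls.

### The job

Turn the sculptor's turntable by pushing on its spokes with a fingertip until its arrow-headed arm points straight at the upright index post, then push the brake lever round until it is fully against its stop, leaving the turntable pointing at the post. Nothing is to be picked up: do not touch the copper bust, which rides on the turntable and must stay standing in the middle, do not lift the turntable's top off its spindle, and leave the hammer, paint can and glue bottle where they are.

Things in the scene. Friction and masses are not known exactly. Their poses are not given: they have to be found in the camera images.
- rotor (a joint): turn of the turntable's top about the vertical axis, rad, growing anticlockwise seen from above; it is 0 when the arrow arm points along world +x. It turns freely both ways (more than a full turn), with about 0.15 N m of friction, and stays where it is left
- hub (a point): centre of the upper face of the turntable's round aluminium plate (136 mm diameter), on the turning axis, 68 mm above the table. Under the plate four level steel spokes, 90 degrees apart, 12 mm wide, 48 to 62 mm above the table, stick out: three end in a 24 mm ball 138 mm from the axis, the fourth is the arrow arm
- turntable: the turntable's fixed round dark base, 200 mm diameter; origin on the turning axis at table height. Beyond it the space under the spokes is free but for the 8 mm high feet of index post and brake. The top only rests on the spindle, held by its weight (about 9 N): an upward pull lifts it
- pointer_tip (a point): tip of the arrow arm, 155 mm from the axis, 55 mm above the table; the arm is a 12 mm wide bar out to 120 mm from the axis, then an arrow head about 48 mm wide
- index_post (a point): axis of the upright steel index post (14 mm diameter, 70 mm tall) fixed beside the turntable, 182 mm from its axis; the point is at 55 mm height. The whole foot and post stand at a different angle round the turntable each time, on the side away from the robot
- index_aim (a point): where the arrow's tip is when it points straight at the post: on the line from the turning axis to the post, 155 mm from the axis, 55 mm above the table
- brake (a joint): angle of the brake lever, rad: 0 when it points straight away from the turntable, growing as it is swung anticlockwise seen from above, up to its stop at 1.25 (brake fully on). It starts between 0 and 0.25; light friction (0.08 N m) keeps it where it is left
- brake_pivot (a point): pivot of the brake lever, 47 mm above the table, on a 36 mm square grey block (38 mm tall), 205 mm from the turntable's axis, on the robot's left of the turntable
- brake_knob (a point): centre of the black 24 mm ball at the end of the brake lever, 88 mm from the pivot, 47 mm above the table; the lever is a level steel bar 12 mm wide, from 41 to 53 mm above the table, with free space under it beyond the block
- bust_centre (a point): middle of the loose copper bust (a head with a crown of spikes; 54 mm wide foot, 82 mm tall) standing on the middle of the turntable's plate; the point is on its upright axis, 40 mm above its foot
- hammer_mid (a point): loose hammer lying to the right of the turntable, about 260 mm long; the point is on it
- paint_can_mid (a point): loose paint can, 72 mm diameter, 95 mm tall, beyond the turntable to the right; point at mid height
- glue_mid (a point): loose slim glue bottle, 44 mm diameter, 100 mm tall, on the robot side of the turntable, to the right; point at mid height
Things that resemble listed ones, but are neither listed nor needed, are in the scene too. Leave any pink look-alike of the part that bears brake alone.

How it is judged:
By the outcome, as a careful person would: the job done as asked, in the order asked, and still so for the second after the job is handed in, with the robot touching nothing.
It also fails if it takes over 64 s, if anything falls off the work surface, if the arm or the gripper's body presses on something with over 40 N, if the wrist force passes 120 N, or if a joint passes its speed limit or range.

## Working session

There is one attempt and no reset: what is moved stays moved. The work goes in short steps, Python scripts to look and compute and a tool call to move; the robot and the scene stay as the last step left them, time stands still between calls to the robot, and variables do not carry over. Pictures are saved under pics/ and viewed, at most 10 in all, crops included, and the job is handed in when it is done.

Besides the shell and the picture viewer there is one more tool, called after "Call:" as name([rows], argument=value, ...), one row to a line, values as JSON. servo_tool: Moves the arm, as the interface text tells. Its arguments: {"type":"object","properties":{"targets":{"type":"array","items":{"type":"array"}},"claw":{"type":"number"},"force":{"type":"number"}},"required":["targets"]}

```bash
mkdir -p pics; cat > h.py <<'E'
import numpy as np, cv2
from bench import status, cams, bot
def snap(n, f):
    im,d=cams.camera(n); cv2.imwrite('pics/'+f+'.png',im[:,:,::-1]); np.savez('pics/'+f+'.npz',im=im,d=d); return im,d
def world(n,uv,z=None,d=None):
    c=cams.get_calibration(n);K=np.array(c['camera_matrix']);R=np.array(c['attitude']);p=np.array(c['position'])
    uv=np.atleast_2d(uv).astype(float)
    r=np.c_[(uv[:,0]-K[0,2])/K[0,0],-(uv[:,1]-K[1,2])/K[1,1],-np.ones(len(uv))]@R.T
    if z is not None: return p+r*((z-p[2])/r[:,2])[:,None]
    return p+r*np.asarray(d).reshape(-1,1)
E
python3 - <<'E'
from h import *
print(status.read_state()); print(bot.tcp_to_tips)
for n in('scene','top'):
    snap(n,n+'0'); print(cams.get_calibration(n))
E
```

```text
{'t': 0.0, 'joint_pos': array([ 1.22118855,  0.62934206,  0.03842951,  1.51839885, -0.02696632,
        0.99631212, -0.0199967 ]), 'qvel': array([ 0.00083857,  0.00094277,  0.00064883, -0.00240117, -0.00021185,
        0.00150652,  0.00190564]), 'effort': array([ 9.37863042e-04, -5.63398898e+01,  1.22635726e+00, -1.93450034e+01,
        1.09849582e-02,  1.03844027e-02, -1.38436531e-05]), 'tool_pos': array([ 0.18185827, -0.6233897 ,  0.24138163]), 'orientation': array([[ 9.59987480e-01,  2.80042304e-01, -5.89134977e-04],
       [ 2.80042919e-01, -9.59985696e-01,  1.85119392e-03],
       [-4.71485405e-05, -1.94210607e-03, -9.99998113e-01]]), 'force': array([-0.82892128,  0.38327846, -0.70661491]), 'ft_torque': array([0.03099652, 0.01304626, 0.05817674]), 'finger_force': 0.0, 'finger_gap': 1.0031996370236986}
0.011
{'camera_matrix': array([[583.12492243,   0.        , 319.16818672],
       [  0.        , 583.12492243, 231.03934333],
       [  0.        ,   0.        ,   1.        ]]), 'position': array([ 1.31152949, -0.81618699,  0.84403733]), 'attitude': array([[ 0.68800757, -0.40263089,  0.60376646],
       [ 0.72557857,  0.39708795, -0.56201147],
       [-0.0134652 ,  0.82474816,  0.56533986]])}
{'camera_matrix': array([[509.5290399 ,   0.        , 311.86462664],
       [  0.        , 509.5290399 , 240.65759387],
       [  0.        ,   0.        ,   1.        ]]), 'position': array([ 0.27335157, -0.06782478,  1.34294698]), 'attitude': array([[-0.10715001,  0.97338684, -0.20257575],
       [-0.9942328 , -0.10398453,  0.0262365 ],
       [ 0.00447352,  0.20421869,  0.97891507]])}
```

View pics/top0.png

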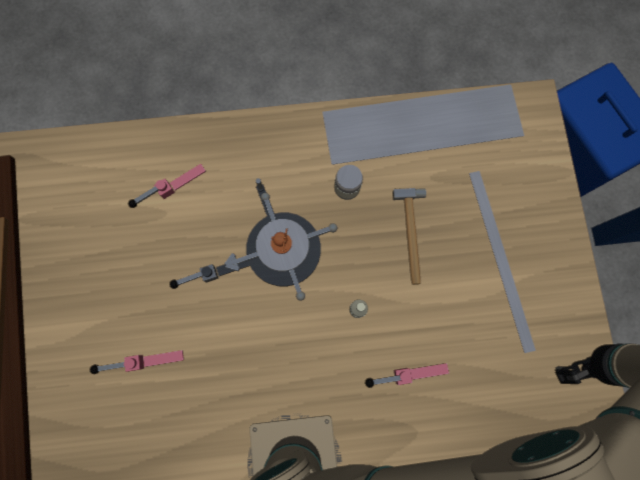

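View pics/scene0.png

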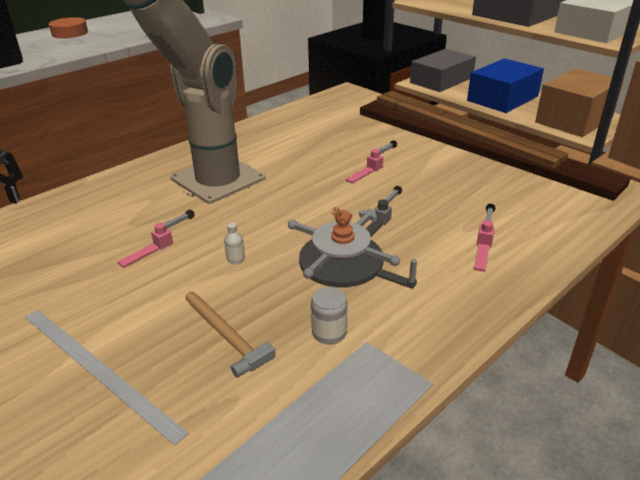

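The top view shows the turntable at (282,242), arrow head at (232,263), post at about (260,183), and the grey-block brake at (208,272) with its knob at (174,284). Look-alikes for the brake are the pink ones at (165,188), (134,363) and (404,376). I choose the grey block beside the turntable. Next I measure and check with a close crop.

```bash
python3 - <<'E'
from h import *
D=np.load('pics/top0.npz');im,d=D['im'],D['d']
c=im[150:320,150:360]; cv2.imwrite('pics/crop.png',cv2.resize(c[:,:,::-1],None,fx=3.5,fy=3.5,interpolation=cv2.INTER_CUBIC))
v,u=np.mgrid[0:480,0:640]
P=world('top',np.c_[u.ravel(),v.ravel()],d=d.ravel()).reshape(480,640,3)
hsv=cv2.cvtColor(im,cv2.COLOR_RGB2HSV)
print('table z',np.median(P[300:330,200:250,2]))
roi=np.zeros((480,640),bool);roi[150:320,150:360]=1
grey=(hsv[...,1]<70)&roi
# plate: points near z=.068 grey
def lab(m,n):
    k,l,s,ce=cv2.connectedComponentsWithStats(m.astype(np.uint8))
    for i in range(1,k):
        if s[i,4]>15: print(n,s[i],ce[i].round(1),P[l==i].mean(0).round(4),P[l==i][:,2].max().round(3))
lab(grey&(P[...,2]>.063)&(P[...,2]<.09),'plate')
lab(grey&(P[...,2]>.03)&(P[...,2]<.09),'all')
lab((hsv[...,2]<45)&roi&(P[...,2]>.03),'black')
E
```

```text
table z -8.978854681873649e-05
plate [335 173  25  21 130] [345.2 187.4] [ 0.6657 -0.2026  0.0794] 0.09
plate [255 178   6   6  25] [257.4 180.6] [0.7116 0.0224 0.0695] 0.073
plate [261 193   8  10  40] [264.6 196.2] [0.6685 0.0079 0.0656] 0.071
plate [ 256  218   53   59 1761] [281.9 245.2] [ 0.5338 -0.0247  0.0681] 0.078
plate [323 224  13   7  43] [330.1 227. ] [ 0.5683 -0.1527  0.0654] 0.069
plate [230 263   9   6  18] [233.8 265.6] [0.4947 0.1015 0.0646] 0.068
plate [293 278   6   8  19] [295.  282.2] [ 0.436  -0.0484  0.0648] 0.068
plate [297 291   7   9  33] [299.6 295. ] [ 0.4026 -0.0566  0.0665] 0.073
plate [351 299   9  18  92] [355.1 307.8] [ 0.3559 -0.1905  0.0707] 0.089
all [334 173  26  25 224] [345.2 189.5] [ 0.664  -0.2034  0.0662] 0.09
all [255 178   7  10  46] [258.2 182.5] [0.7097 0.0216 0.0589] 0.073
all [150 186   8  10  50] [153.2 190.1] [0.7211 0.2997 0.0505] 0.062
all [ 224  193  113  108 2610] [280.2 246.1] [ 0.5324 -0.0201  0.066 ] 0.078
all [171 264  45  24 370] [196.9 275.4] [0.4821 0.1991 0.0496] 0.067
all [350 299  10  19 128] [354.5 308.6] [ 0.3544 -0.1892  0.065 ] 0.089
black [170 280   8   8  46] [173.5 283.8] [0.4659 0.258  0.0559] 0.062
```

View pics/crop.png

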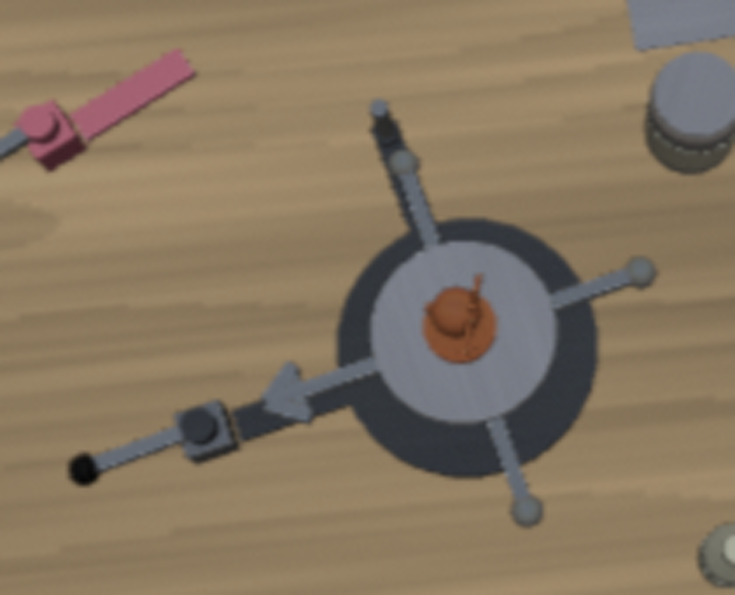

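The crop confirms the grey-block brake (203,425 in the crop), with knob (84,469), arrow tip (263,402), three balls (403,161), (641,271) and (527,510), and post top (379,107). Computing geometry.

```bash
python3 - <<'E'
from h import *
D=np.load('pics/top0.npz');im,d=D['im'],D['d']
hsv=cv2.cvtColor(im,cv2.COLOR_RGB2HSV)
v,u=np.mgrid[0:480,0:640]
P=world('top',np.c_[u.ravel(),v.ravel()],d=d.ravel()).reshape(480,640,3)
m=(P[...,2]>.066)&(np.abs(P[...,0]-.534)<.08)&(np.abs(P[...,1]+.024)<.08)&(P[...,2]<.072)
cs=max(cv2.findContours(m.astype(np.uint8),0,1)[0],key=len)
h=world('top',cs[:,0,:],z=.068)[:,:2]; (c,r)=cv2.minEnclosingCircle(h.astype(np.float32)); print('hub',c,r)
W=lambda x,y,z: world('top',[x/3.5+150-.36,y/3.5+150-.36],z=z)[0]
c=np.array(c)
pts=dict(b1=(403,161,.058),b2=(641,271,.058),b3=(527,510,.058),tip=(263,402,.058),post=(379,107,.070),knob=(84,469,.05),piv=(203,425,.062))
for k,a in pts.items():
    p=W(*a);q=p[:2]-c;print(k,p.round(4),'r',np.hypot(*q).round(4),'ang',np.arctan2(q[1],q[0]).round(4))
E
```

```text
hub (0.5360753536224365, -0.024192266166210175) 0.06805931031703949
b1 [0.6723 0.0076 0.058 ] r 0.1399 ang 0.2294
b2 [ 0.5693 -0.16    0.058 ] r 0.1398 ang -1.3312
b3 [ 0.4024 -0.058   0.058 ] r 0.1379 ang -2.894
tip [0.5011 0.1251 0.058 ] r 0.1534 ang 1.8008
post [0.7123 0.021  0.07  ] r 0.182 ang 0.2512
knob [0.4672 0.2592 0.05  ] r 0.2916 ang 1.8092
piv [0.4882 0.1689 0.062 ] r 0.199 ang 1.8138
```

Call:
servo_tool([
  [[17,36,0],0],
  [[17,36,0],0],
  [[17,36,0],0],
  [[17,36,0],0],
  [[17,36,0],0],
  [[17,36,0],0],
  [[17,36,0],0],
  [[17,36,0],0],
  [[17,36,0],0],
  [[17,36,0],0],
  [[17,36,0],0],
  [[17,36,0],0],
], claw=-1)

```text
t: 1.1
tool_pos: [0.3862, -0.1901, 0.2423]
orientation: [[0.96, 0.28, -0.0], [0.28, -0.96, 0.0], [-0.0, -0.0, -1.0]]
force: [0.9, 0.3, -0.6]
finger_gap: -0.001
finger_force: 0.0
```

```bash
python3 - <<'E'
from h import *
D=np.load('pics/top0.npz');d=D['d']
v,u=np.mgrid[0:480,0:640]
P=world('top',np.c_[u.ravel(),v.ravel()],d=d.ravel())
r=np.hypot(P[:,0]-.536,P[:,1]+.024)
m=(r>.08)&(r<.098);print('base z',np.percentile(P[m,2],[10,30,50,70]))
print(status.read_state()['joint_pos'])
E
```

```text
base z [0.0115915  0.01382499 0.01528756 0.0170458 ]
[ 0.406751    0.32009113 -0.0188909   2.09500475  0.00898002  0.7267228
 -0.90516554]
```

Call:
servo_tool([
  [[14,27,0],0],
  [[14,27,0],0],
  [[14,27,0],0],
  [[14,28,0],0],
  [[0,0,-30],0],
  [[0,0,-30],0],
  [[0,0,-20],0],
  [[0,0,0],0],
])

```text
t: 1.77
tool_pos: [0.4393, -0.0823, 0.1591]
orientation: [[0.96, 0.281, -0.008], [0.281, -0.96, 0.001], [-0.007, -0.003, -1.0]]
force: [-0.3, -0.2, 0.6]
finger_gap: 0.0
finger_force: 0.0
```

```bash
python3 - <<'E'
from h import *
snap('wrist','w1'); im,_=snap('scene','s1'); cv2.imwrite('pics/s1c.png',cv2.resize(im[130:310,220:440,::-1],None,fx=3,fy=3))
E
```

```text
(no output)
```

View pics/w1.png

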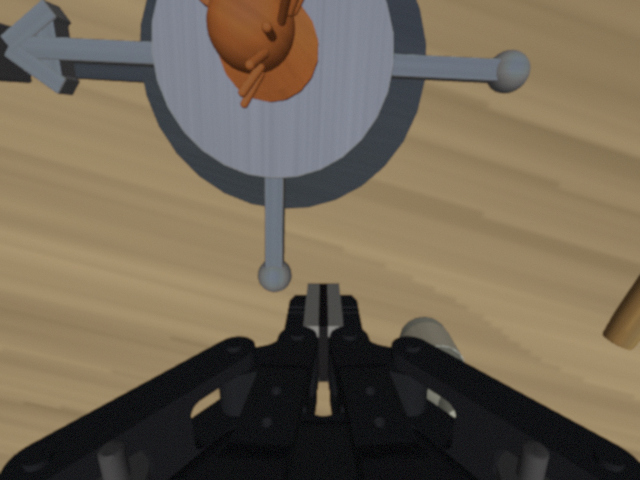

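The wrist view shows the shut fingers (322,300) to the right of the robot-side spoke (274,230), free space below. Descending.

Call:
servo_tool([
  [[1,0,-25],0],
  [[1,0,-25],0],
  [[0,0,-25],0],
  [[0,0,-22],0],
  [[0,0,0],0],
])

```text
t: 2.28
tool_pos: [0.4433, -0.0831, 0.0638]
orientation: [[0.96, 0.28, -0.003], [0.28, -0.96, 0.0], [-0.003, -0.001, -1.0]]
force: [-0.5, 0.3, 0.5]
finger_gap: -0.002
finger_force: 0.0
```

```bash
python3 - <<'E'
from h import *
im,_=snap('scene','s2'); cv2.imwrite('pics/s2c.png',cv2.resize(im[130:310,220:440,::-1],None,fx=3,fy=3))
E
```

```text
(no output)
```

View pics/s2c.png

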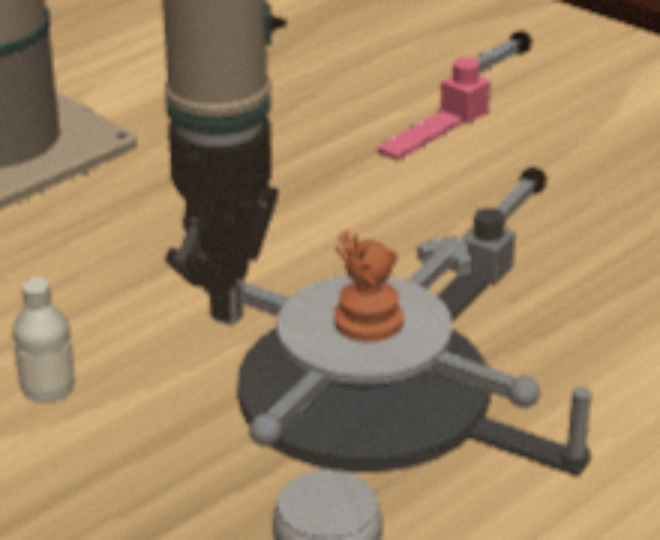

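```bash
python3 - <<'E'
from h import *
c=np.array([.536,-.024]);a=-2.574-.065*np.arange(26);r=.108
p=1000*np.c_[c[0]+r*np.cos(a),c[1]+r*np.sin(a)]
p[0]=[443.3,-83.1]
cur=p[0].copy();o=[]
for q in p[1:]:
    s=np.round(q-cur,1);cur+=s;o.append([[float(s[0]),float(s[1]),0],-.065])
print(o[:12]);print(o[12:24]);print(o[24:],a[12],a[24])
E
```

```text
[[[-1.9, 7.1, 0], -0.065], [[-3.2, 6.2, 0], -0.065], [[-2.8, 6.5, 0], -0.065], [[-2.3, 6.6, 0], -0.065], [[-1.9, 6.8, 0], -0.065], [[-1.5, 6.8, 0], -0.065], [[-1.0, 7.0, 0], -0.065], [[-0.6, 7.0, 0], -0.065], [[-0.1, 7.0, 0], -0.065], [[0.4, 7.0, 0], -0.065], [[0.8, 7.0, 0], -0.065], [[1.2, 6.9, 0], -0.065]]
[[[1.7, 6.8, 0], -0.065], [[2.2, 6.7, 0], -0.065], [[2.5, 6.5, 0], -0.065], [[3.0, 6.3, 0], -0.065], [[3.4, 6.2, 0], -0.065], [[3.8, 5.9, 0], -0.065], [[4.2, 5.6, 0], -0.065], [[4.5, 5.4, 0], -0.065], [[4.9, 5.1, 0], -0.065], [[5.1, 4.7, 0], -0.065], [[5.5, 4.4, 0], -0.065], [[5.8, 4.0, 0], -0.065]]
[[[6.0, 3.7, 0], -0.065]] -3.354 -4.134
```

Call:
servo_tool([
  [[-2,7,0],0],
  [[-3,6,0],0],
  [[-3,6.5,0],-0.06],
  [[-2,6.5,0],-0.065],
  [[-2,7,0],-0.065],
  [[-1.5,7,0],-0.065],
  [[-1,7,0],-0.065],
  [[-0.5,7,0],-0.065],
  [[0,7,0],-0.065],
  [[0.5,7,0],-0.065],
  [[1,7,0],-0.065],
  [[1,7,0],-0.065],
])

```text
t: 3.33
tool_pos: [0.432, -0.0012, 0.067]
orientation: [[0.937, -0.35, 0.002], [-0.35, -0.937, -0.0], [0.002, -0.001, -1.0]]
force: [-0.5, -1.6, -0.2]
finger_gap: 0.001
finger_force: 0.7
```

Call:
servo_tool([
  [[1.5,7,-2],-0.065],
  [[2,6.5,-2],-0.065],
  [[2.5,6.5,-1],-0.065],
  [[3,6.5,0],-0.065],
  [[3.5,6,0],-0.065],
  [[4,6,0],-0.065],
  [[4,5.5,0],-0.065],
  [[4.5,5.5,0],-0.065],
  [[5,5,0],-0.065],
  [[5,5,0],-0.065],
  [[5,4,0],-0.055],
  [[0,0,0],0],
])

```text
t: 4.33
tool_pos: [0.4758, 0.0643, 0.0644]
orientation: [[0.488, -0.873, 0.01], [-0.873, -0.488, 0.003], [0.002, -0.01, -1.0]]
force: [-0.7, 1.3, 20.9]
finger_gap: 0.002
finger_force: 12.4
```

```bash
python3 - <<'E'
from h import *
im,_=snap('top','t3'); c=im[150:320,150:360]; cv2.imwrite('pics/t3c.png',cv2.resize(c[:,:,::-1],None,fx=3.5,fy=3.5,interpolation=cv2.INTER_CUBIC))
E
```

```text
(no output)
```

View pics/t3c.png

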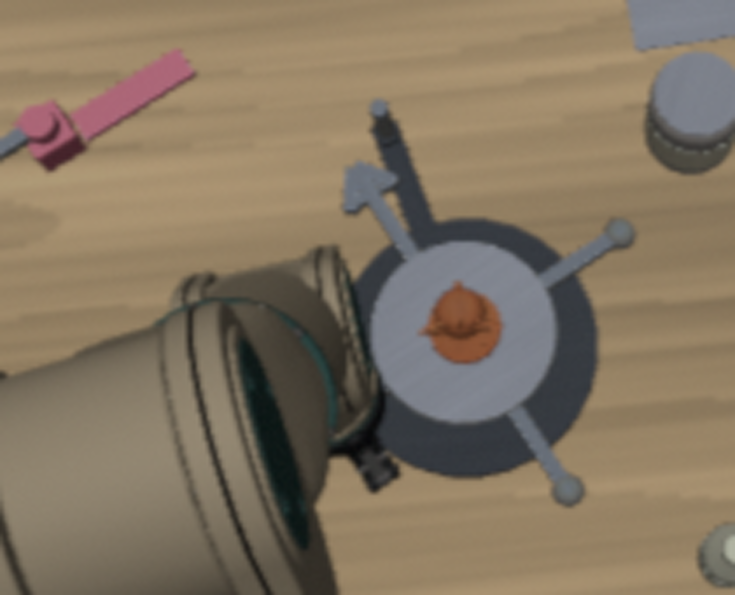

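Rotor is about 0.2 rad short, with the arrow head at crop (370,185) and the post at (379,107). The fingertip has a 21 N upward load, so it is pressing down on something. I'll ease it up.

Call:
servo_tool([
  [[0,0,3],0],
  [[0,0,2],0],
  [[0,0,0],0],
])

```text
t: 4.63
tool_pos: [0.4722, 0.0626, 0.0671]
orientation: [[0.49, -0.872, 0.003], [-0.872, -0.49, 0.001], [0.0, -0.003, -1.0]]
force: [-0.6, 0.3, 0.0]
finger_gap: 0.001
finger_force: 0.0
```

```bash
python3 - <<'E'
from h import *
snap('wrist','w4')
E
```

```text
(no output)
```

View pics/w4.png

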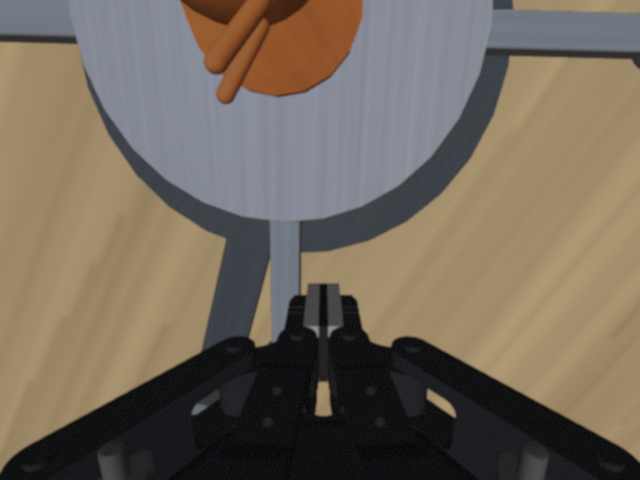

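```bash
cat >> h.py <<'E'
C=np.array([.5361,-.0242])
def ang(x,y,z=.058):
    p=world('top',[x/3.5+150-.36,y/3.5+150-.36],z=z)[0]; q=p[:2]-C
    return p.round(4),np.hypot(*q).round(4),np.arctan2(q[1],q[0]).round(4)
E
python3 - <<'E'
from h import *
print(ang(620,232),ang(568,490),ang(359,163))
E
```

```text
(array([ 0.6005, -0.1479,  0.058 ]), np.float64(0.1395), np.float64(-1.0908)) (array([ 0.4136, -0.0889,  0.058 ]), np.float64(0.1385), np.float64(-2.6558)) (array([0.6743, 0.0405, 0.058 ]), np.float64(0.1526), np.float64(0.4382))
```

The contact offset (12 mm) suggests the finger's wider shoulder was resting on the spoke, so I'll keep it 2 mm higher and finish the push gently, stopping just short.

Call:
servo_tool([
  [[2,1.5,2],0],
  [[3,2,0],-0.03],
  [[3,2,0],-0.03],
  [[3,2,0],-0.03],
  [[3,1.5,0],-0.03],
  [[3,1.5,0],-0.03],
  [[3,1,0],-0.03],
  [[2.5,1,0],-0.03],
  [[0,0,0],0],
  [[0,0,0],0],
])

```text
t: 5.52
tool_pos: [0.4948, 0.0745, 0.0673]
orientation: [[0.297, -0.955, 0.001], [-0.955, -0.297, -0.0], [0.0, -0.001, -1.0]]
force: [-0.2, -1.5, 0.2]
finger_gap: 0.001
finger_force: 0.0
```

```bash
cat >> h.py <<'E'
def rotor(f):
    im,d=snap('top',f); hsv=cv2.cvtColor(im,cv2.COLOR_RGB2HSV)
    v,u=np.mgrid[0:480,0:640];P=world('top',np.c_[u.ravel(),v.ravel()],z=.055)
    q=P[:,:2]-C;r=np.hypot(*q.T);a=np.arctan2(q[:,1],q[:,0])
    g=(hsv[...,1].ravel()<70)&(hsv[...,2].ravel()>80)
    def peak(r0,r1,lo,hi):
        m=g&(r>r0)&(r<r1)&(a>lo)&(a<hi)&(d.ravel()>0); return a[m].mean().round(4),int(m.sum())
    return dict(arm=peak(.09,.118,.0,.8),head=peak(.125,.15,.0,.8),b1=peak(.08,.12,-1.7,-.9),b1b=peak(.125,.15,-1.7,-.9),b2=peak(.08,.12,-3.1,-2.4),b2b=peak(.125,.15,-3.1,-2.4))
E
python3 - <<'E'
from h import *
print(rotor('t5'))
E
```

```text
{'arm': (np.float64(0.2659), 71), 'head': (np.float64(0.2842), 146), 'b1': (np.float64(-1.2883), 99), 'b1b': (np.float64(-1.2868), 72), 'b2': (np.float64(-2.8352), 97), 'b2b': (np.float64(-2.856), 76)}
```

Call:
servo_tool([
  [[1.5,0.5,0],-0.01],
  [[1.5,0.5,0],-0.01],
  [[0,0,0],0],
  [[0,0,0],0],
])

```text
t: 5.9
tool_pos: [0.4972, 0.0752, 0.0673]
orientation: [[0.277, -0.961, 0.0], [-0.961, -0.277, 0.0], [-0.0, -0.0, -1.0]]
force: [-0.6, -0.5, 1.6]
finger_gap: -0.0
finger_force: 0.5
```

```bash
python3 - <<'E'
from h import *
print(rotor('t6'))
im=np.load('pics/t6.npz')['im']
cv2.imwrite('pics/t6c.png',cv2.resize(im[165:315,205:355,::-1],None,fx=4,fy=4,interpolation=cv2.INTER_CUBIC))
E
```

```text
{'arm': (np.float64(0.2436), 73), 'head': (np.float64(0.2692), 145), 'b1': (np.float64(-1.3065), 99), 'b1b': (np.float64(-1.3077), 68), 'b2': (np.float64(-2.8587), 96), 'b2b': (np.float64(-2.8777), 73)}
```

View pics/t6c.png

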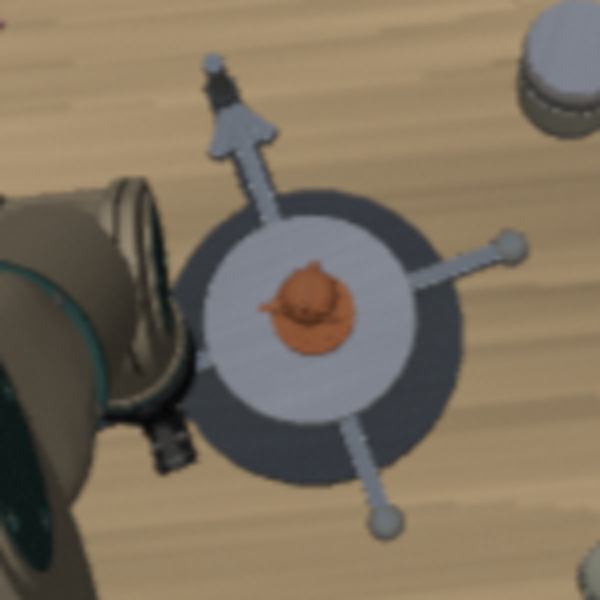

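The arrow now points almost at the post. I'll refine with a fit of the bars' top faces and the post top.

```bash
cat >> h.py <<'E'
from scipy.optimize import least_squares
def fit(f):
    D=np.load('pics/'+f+'.npz');im,d=D['im'],D['d'];hsv=cv2.cvtColor(im,cv2.COLOR_RGB2HSV)
    v,u=np.mgrid[0:480,0:640];uv=np.c_[u.ravel(),v.ravel()]
    Z=world('top',uv,d=d.ravel())[:,2]
    P=world('top',uv,z=.062)[:,:2];q=P-C;r=np.hypot(*q.T);a=np.arctan2(q[:,1],q[:,0])
    g=(hsv[...,1].ravel()<70)&(Z>.055)&(Z<.068)&(r>.078)&(r<.12)
    S=[P[g&(np.abs(np.angle(np.exp(1j*(a-t))))<.25)] for t in (.26,.26-np.pi/2,.26-np.pi)]
    def res(x):
        o=[]
        for s,k in zip(S,(0,1,2)):
            t=x[2]-k*np.pi/2;e=s-x[:2];o.append(-np.sin(t)*e[:,0]+np.cos(t)*e[:,1])
        return np.concatenate(o)
    x=least_squares(res,[*C,.26],loss='soft_l1',f_scale=.003).x
    T=world('top',uv,z=.07)[:,:2]
    m=(np.hypot(T[:,0]-.7123,T[:,1]-.021)<.015)&(Z>.06)&(Z<.08)
    m2=m&(hsv[...,1].ravel()<70)
    p=T[m].mean(0); p2=T[m2].mean(0)
    M=(Z>.066)&(Z<.071)&(np.hypot(*(T-C).T)<.08); cs=max(cv2.findContours(M.reshape(480,640).astype(np.uint8),0,1)[0],key=len)
    h=world('top',cv2.convexHull(cs)[:,0,:],z=.068)[:,:2];o=least_squares(lambda y:np.hypot(*(h-y).T)-.068,C).x
    ga=lambda p,c:np.arctan2(p[1]-c[1],p[0]-c[0])
    print([len(s) for s in S],'hub/rotor',x.round(4),'hub plate',o.round(4),'post',p.round(4),m.sum(),p2.round(4),m2.sum(),'postang',ga(p,x).round(4),ga(p2,x).round(4),ga(p2,o).round(4),'r',np.hypot(*(p2-x[:2])).round(4))
E
python3 - <<'E'
from h import *
fit('t5');fit('t6')
E
```

```text
[70, 78, 78] hub/rotor [ 0.536  -0.0244  0.2795] hub plate [ 0.5364 -0.0245] post [0.7107 0.022 ] 28 [0.7107 0.022 ] 28 postang 0.2599 0.2599 0.261 r 0.1807
[73, 81, 78] hub/rotor [ 0.5359 -0.0244  0.2577] hub plate [ 0.5364 -0.0243] post [0.7106 0.0216] 28 [0.7106 0.0216] 28 postang 0.2576 0.2576 0.2578 r 0.1807
```

Rotor 0.258 vs post 0.258: aligned, with the bust centred. Now I retreat, lift, and go over to the far side of the brake lever.

Call:
servo_tool([
  [[-5,-2,0],0],
  [[-5,-2,0],0],
  [[0,0,15],0],
  [[0,0,20],0],
  [[0,0,20],0],
  [[3,34,0],0],
  [[3,34,0],0],
  [[3,34,0],0],
  [[3,34,0],0],
  [[3,34,0],0],
  [[0,0,0],0],
  [[0,0,0],0],
])

```text
t: 6.95
tool_pos: [0.501, 0.2443, 0.1218]
orientation: [[0.283, -0.959, -0.0], [-0.959, -0.283, 0.0], [-0.0, 0.0, -1.0]]
force: [0.1, -1.4, -0.5]
finger_gap: -0.003
finger_force: 0.0
```

```bash
python3 - <<'E'
from h import *
snap('wrist','w7');snap('top','t7');fit('t7')
E
```

```text
[71, 78, 75] hub/rotor [ 0.536  -0.0242  0.2577] hub plate [ 0.5363 -0.0245] post [0.711 0.022] 27 [0.711 0.022] 27 postang 0.2583 0.2583 0.2605 r 0.181
```

View pics/w7.png

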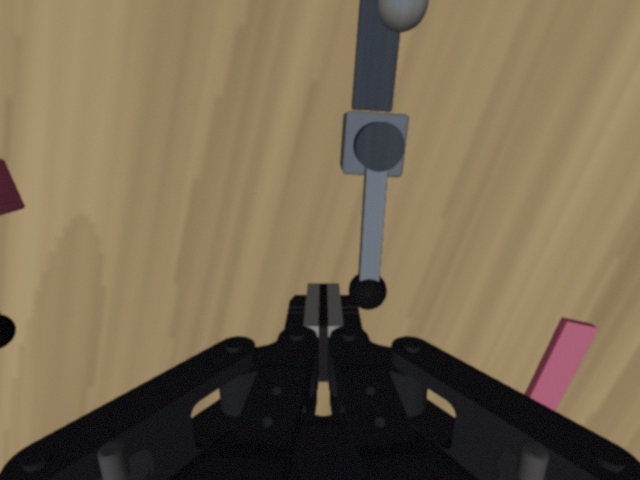

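```bash
python3 - <<'E'
from h import *
print(world('wrist',[[368,291]],z=.05),world('wrist',[[380,146]],z=.062), world('wrist',[[372,225]],z=.053))
E
```

```text
[[0.46788191 0.25598537 0.05      ]] [[0.49066703 0.17121176 0.062     ]] [[0.47944298 0.21446646 0.053     ]]
```

Call:
servo_tool([
  [[2,-10,-20],0],
  [[0,0,-20],0],
  [[0,0,-15],0],
  [[0,0,-9],0],
  [[0,0,0],0],
  [[-5,-1,0],0],
  [[-5,-1.5,0],0],
  [[-4,-1,0],0],
  [[0,0,0],0],
])

```text
t: 7.8
tool_pos: [0.4893, 0.2276, 0.0591]
orientation: [[0.277, -0.961, 0.0], [-0.961, -0.277, 0.001], [-0.001, -0.0, -1.0]]
force: [-0.0, 0.3, -0.2]
finger_gap: -0.002
finger_force: 0.0
```

```bash
python3 - <<'E'
from h import *
p0=status.read_state()['tool_pos'];c=np.array([.489,.172]);e=p0[:2]-c;t0=np.arctan2(e[1],e[0]);print(p0,np.hypot(*e),t0)
n=14;a=np.linspace(t0,2.83,n+1);r=np.linspace(np.hypot(*e),.058,n+1)
p=1000*np.c_[c[0]+r*np.cos(a),c[1]+r*np.sin(a)];print(np.diff(p,axis=0).round(1).tolist(),(a[1]-a[0]))
E
```

```text
[0.48933615 0.22762321 0.05912706] 0.05562422797121683 1.5647530103460958
[[-5.0, -0.0], [-5.0, -0.5], [-5.0, -0.9], [-4.9, -1.4], [-4.8, -1.8], [-4.6, -2.3], [-4.4, -2.7], [-4.1, -3.1], [-3.8, -3.4], [-3.5, -3.8], [-3.2, -4.1], [-2.8, -4.4], [-2.4, -4.6], [-2.0, -4.8]] 0.09037478497527895
```

Call:
servo_tool([
  [[-5,0.5,0],0.09],
  [[-5,0,0],0.09],
  [[-5,-1,0],0.09],
  [[-5,-1.5,0],0.09],
  [[-5,-2,0],0.09],
  [[-4.5,-2.5,0],0.09],
  [[-4.5,-2.5,0],0.09],
  [[-4,-3,0],0.09],
  [[-4,-3.5,0],0.09],
  [[-3.5,-4,0],0.09],
  [[-3,-4,0],0.09],
  [[0,0,0],0],
])

```text
t: 8.8
tool_pos: [0.4419, 0.2039, 0.059]
orientation: [[0.956, -0.294, 0.001], [-0.294, -0.956, 0.001], [0.001, -0.001, -1.0]]
force: [0.0, -0.6, 0.5]
finger_gap: 0.002
finger_force: 0.0
```

Call:
servo_tool([
  [[-2.5,-4.5,0],0.09],
  [[-2,-4.5,0],0.09],
  [[-1,-3,0],0.05],
  [[0,0,0],0],
])

```text
t: 9.13
tool_pos: [0.4367, 0.1931, 0.0588]
orientation: [[0.998, -0.07, 0.001], [-0.07, -0.998, 0.002], [0.001, -0.002, -1.0]]
force: [0.3, 1.0, 0.8]
finger_gap: 0.001
finger_force: 0.5
```

```bash
cat >> h.py <<'E'
def knob(f):
    im,d=snap('top',f); hsv=cv2.cvtColor(im,cv2.COLOR_RGB2HSV)
    v,u=np.mgrid[0:480,0:640];uv=np.c_[u.ravel(),v.ravel()];P=world('top',uv,z=.05);Z=world('top',uv,d=d.ravel())[:,2]
    e=P[:,:2]-[.489,.172];r=np.hypot(*e.T)
    m=(hsv[...,2].ravel()<45)&(r>.07)&(r<.105)&(Z>.035)&(Z<.07)
    print('knob',P[m].mean(0).round(4),m.sum(),'dir',np.arctan2(*e[m].mean(0)[::-1]).round(3))
E
python3 - <<'E'
from h import *
knob('t9');fit('t9')
im=np.load('pics/t9.npz')['im'];cv2.imwrite('pics/t9c.png',cv2.resize(im[165:355,140:355,::-1],None,fx=3,fy=3))
E
```

```text
knob [0.4023 0.1821 0.05  ] 44 dir 3.026
[72, 76, 78] hub/rotor [ 0.5361 -0.0243  0.2578] hub plate [ 0.5362 -0.0248] post [0.7107 0.022 ] 28 [0.7107 0.022 ] 28 postang 0.2595 0.2595 0.2622 r 0.1806
```

View pics/t9c.png

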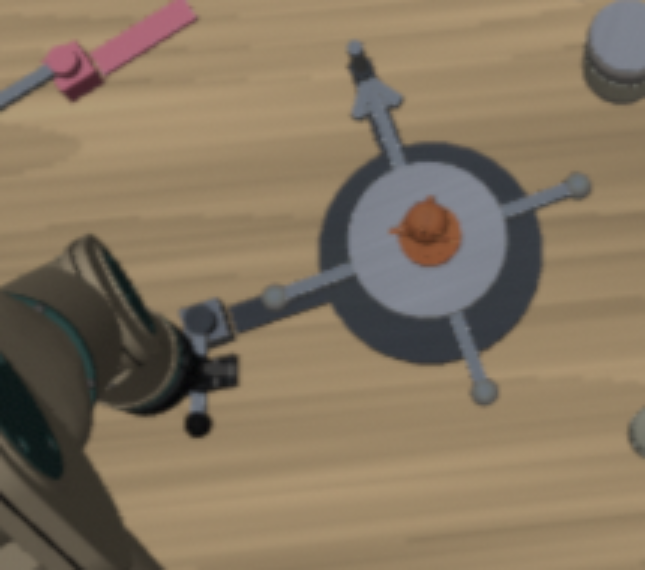

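The lever is near its stop (knob at crop (198,424)) and the arrow is still on the post. I'll push on gently until the force rises.

Call:
servo_tool([
  [[0,-1.5,0],0.015],
  [[0,-1.5,0],0.015],
  [[0,0,0],0],
])

```text
t: 9.43
tool_pos: [0.4365, 0.1929, 0.0587]
orientation: [[0.999, -0.038, 0.002], [-0.038, -0.999, 0.004], [0.002, -0.004, -1.0]]
force: [-1.3, 8.3, 1.9]
finger_gap: -0.005
finger_force: 4.1
```

Call:
servo_tool([
  [[0,-1.5,0],0],
  [[0,0,0],0],
])

```text
t: 9.6
tool_pos: [0.4365, 0.1928, 0.0588]
orientation: [[0.999, -0.038, 0.002], [-0.038, -0.999, 0.006], [0.002, -0.006, -1.0]]
force: [-2.1, 11.8, 1.0]
finger_gap: 0.002
finger_force: 5.6
```

Call:
servo_tool([
  [[0,4,0],0],
  [[0,8,0],0],
  [[0,8,0],0],
  [[0,0,20],0],
  [[0,0,35],0],
  [[0,0,35],0],
  [[0,30,20],0],
  [[0,30,0],0],
  [[0,0,0],0],
  [[0,0,0],0],
])

```text
t: 10.43
tool_pos: [0.4356, 0.2698, 0.1685]
orientation: [[0.999, -0.037, 0.0], [-0.037, -0.999, 0.001], [0.0, -0.001, -1.0]]
force: [0.8, -0.4, -0.7]
finger_gap: -0.0
finger_force: 0.0
```

```bash
python3 - <<'E'
from h import *
knob('t10');fit('t10')
E
```

```text
knob [0.4022 0.1822 0.05  ] 45 dir 3.025
[66, 80, 78] hub/rotor [ 0.5358 -0.0245  0.2572] hub plate [ 0.5362 -0.0244] post [0.7106 0.0219] 28 [0.7106 0.0219] 28 postang 0.2596 0.2596 0.2597 r 0.1808
```

Everything is in place and the robot is clear of it.

```bash
python3 -c "
from bench import hand_in
print(hand_in())"
```

```text
the job is handed in; nothing more can be done
None
```

The job is handed in at about 10.5 s: the arrow points at the post to within about 0.003 rad by camera, the brake lever was pushed until it stalled against its stop, and the bust is still standing in the middle.

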